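# Sort the tasting spreaders on their peg rack

## Robot

A 6-joint arm with a two-finger parallel gripper is mounted at the origin on the work surface. World frame = base frame: x ahead of the robot, y to its left, z up, the work surface at z = 0. Lengths are in mm, angles in degrees, forces in N, time in s.
With the tool pointing down it reaches from about 350 to 850 mm from the base axis. Payload 8.1 kg.
Tool frame: the origin (TCP) lies between the finger pads; the fingertips stand 11 mm ahead of it and the grasp point (between the pads) lies 8 mm behind it; z points along the fingers, y is the line along which they close (so a half turn about z gives the same grasp; the last joint's range is limited). The gripper opens to 85 mm and grips with 20 to 120 N. Pads are 22 mm wide; open, the fingers measure 114 mm over their backs; the gripper's body (76 mm by 85 mm) begins 54 mm behind the grasp point. The pads swing forward as they close: fully open they stand 13 mm farther back than shut.
Start: joints at [66.841, 7.471, 85.268, -0, 87.261, -4.893], TCP at [188.035, 569.779, 242.292] pointing down, gripper open.
Joint ranges: [-169.43, 169.43], [-51.17, 129.36], [1.28, 143.12], [-76.62, 256.62], [0, 156.53], [-152.29, 152.29]. Speed limits (degrees/s): [136.94, 136.94, 159.86, 180, 180, 180].

## Interface

Orientations are given as [roll, pitch, yaw] about the fixed x, y, z axes, in that order (R = Rz(yaw) Ry(pitch) Rx(roll)).
In Python, from bench import r, snapshot, get_calibration gives the robot as it stands.
- The arm moves only by the tool step_arm, never from a script. Its argument "rows" is a list of rows, each a list of 2 entries, a list of its own where there are three numbers: the shift along the tool's x, y, z in mm, then the turn about the tool's z in degrees. In form: [[[tx, ty, tz], yaw], ...]. A call has 1 to 12 rows; each row is the pose to reach, as a shift and turn from the pose commanded when the call began, along the tool's axes at that moment; what a row does not reach only later rows make up. A row lasts 1/10 s, in which the tool goes at most 50 mm and 8.59 degrees, less where a joint would pass 70% of its speed; a pose out of reach is approached as far as the arm can. A call with a gripper value outside its range is refused whole. "fingers" is the opening, from 0 (shut) to 1 (fully open), set as the call begins (left out, the last holds). The fingers move at their own pace and stop on an object; "squeeze" is the grip in N (left out, the last holds). Time passes only in rows, so rows that repeat a pose let the fingers close. It gives the time, the measured TCP pose, the force, the opening and the grip force at its end, in the units of the state.
- r.sense(): the state, without advancing time (a new reading comes with each control period).
- snapshot(name): name is "side" or "top"; returns the picture (420x560x3 uint8, blue, green, red); there is no depth.
- get_calibration(name): a dict with "fovy" (degrees; the focal length in pixels is half the picture's height over the tangent of half this angle, whatever the lens; pixels are square), "cx", "cy" (the principal point, pixels), "eye" and "orientation" of the camera in the world. Camera axes: x right, y up, looking along -z (the intrinsics and any distortion apply to the point x, -y, -z); pixel columns grow to the right and rows downward; lengths in mm; the calibration is good to about 2 mm. A picture is of the moment at which its call begins. get_calibration takes no time and is no camera call.
- r.hand_in(): hands the job in; it is judged then, once.
The state is a dict: "time": time; "joint_pos": joint angles; "qd": joint speeds; "joint_efforts": joint torques, N m; "tool_pos": TCP position; "tcp_rot": TCP orientation; "ft_force": force on the tool from outside, world axes, zero at the start; "wrist_torque": the same for the moment, N m; "finger_gap": finger opening in mm; "grip_force": force on a finger pad.
Only numpy, scipy, OpenCV 4.12 (cv2) and the standard library are available. Lean on these libraries where they do the work, as an engineer would, in place of code of your own. Each camera call takes 0.05 s, during which the arm holds its last target. There are 200 camera calls.

## Task

On the tasting counter the green spreader was hung on the yellow peg by mistake: hang it by its eye on the green peg instead, and hang the yellow spreader from the drying block by its eye on the yellow peg. Gently slide each one back along its peg until you feel it stop against the coloured collar, and leave it hanging straight and still. Leave the other spreaders, the jars, the bottle and the bowl where they are, and do not shove hard against the rack.

Things in the scene. Friction and masses are not known exactly. Their poses are not given: they have to be found in the camera images.
- spreader_green: Green tasting spreader (small spatula), green handle 8 mm thick, steel blade 5 x 22 mm. Origin: centre of its 15 mm round eye; z runs along the tool to the handle end (18 mm away; blade tip 136 mm the other way), x through the eye, y across. Flat-sided head 26 mm wide, 18 mm up and down from the origin; handle 20 mm wide to 69 mm below. Starts hanging on the yellow peg.
- spreader_yellow: Yellow tasting spreader, yellow handle 8 mm thick, steel blade 5 x 22 mm. Origin: centre of its 15 mm round eye; z runs along the tool to the handle end (18 mm away; blade tip 136 mm the other way), x through the eye, y across. Flat-sided head 26 mm wide, 18 mm up and down from the origin; handle 20 mm wide to 69 mm below. Starts blade down in a block slot, may lean.
- spreader_red: Red tasting spreader, same shape, origin and axes; it hangs on the red peg, where it belongs.
- spreader_black: Black spreader, same shape, origin and axes, standing in the drying block; stays there.
- spreader_white: White spreader, same shape, origin and axes, standing in the drying block; stays there.
- peg_green: Green peg on the rack, fixed, level, 8 mm diameter. Origin: on its axis at the front face of its collar; the peg sticks out 50 mm along -x; the green collar (20 mm diameter) runs 25 mm along +x to the rail, whose top is 13 mm above the axis. z is up. Pegs stand 85 mm apart, order varies.
- peg_yellow: Yellow peg on the rack, fixed, level, 8 mm diameter. Origin: on its axis at the front face of its collar; the peg sticks out 50 mm along -x; the yellow collar (20 mm diameter) runs 25 mm along +x to the rail, whose top is 13 mm above the axis. z is up. Pegs stand 85 mm apart, order varies.
- peg_red: Red peg on the rack, fixed, level, 8 mm diameter. Origin: on its axis at the front face of its collar; the peg sticks out 50 mm along -x; the red collar (20 mm diameter) runs 25 mm along +x to the rail, whose top is 13 mm above the axis. z is up. Pegs stand 85 mm apart, order varies.
- rack: Dark wooden rack, fixed, 350 mm wide (y): base board 15 mm thick from 55 mm before to 85 mm behind the origin, two posts at y = +-165 mm (20 mm square, 237 mm high), a 20 x 26 mm rail between them with its centre 220 mm above the table, carrying the three pegs, which point to its -x. Origin on the table below the rail's middle.
- block: Wooden drying block, fixed, 150 (x) x 75 (y) x 60 mm high, origin under its centre; three slots, 50 mm deep, 48 mm apart along x, each 7 mm (x) by 26 mm (y).
- jar_a: Jar, 62 mm diameter, 80 mm high, on the rack's base board; origin under its centre.
- jar_b: Like jar_a, the other jar on the rack's base board.
- jar_c: Jar, 66 mm diameter, 85 mm high, origin under its centre, beyond the block.
- jar_d: Jar, 66 mm diameter, 85 mm high, origin under its centre, right of and before the rack.
- oil: Oil bottle, 60 mm diameter, 190 mm high, origin under its centre, on the robot's side of the table.
- bowl: White bowl, 100 mm diameter, 45 mm high, origin under its centre, on the robot's side of the rack.
Not all that is in view belongs to the job. There is more than one size of the spreader_green; the one meant has the size given above.

How it is judged (in metres and radians):
At the end, for the whole second after the job is handed in: Green spreader on the green peg, yellow on the yellow: eye centre within 7 mm sideways of the peg axis and +1 to -9 mm in height, handle mid-thickness at most 12 mm before the collar (4 mm is touching), tilt under 0.2 rad, at rest; all other loose things within 30 mm of their start (x of spreader_green in the frame of peg_green between -0.012 and 0 m and y of spreader_green in the frame of peg_green between -0.007 and 0.007 m and z of spreader_green in the frame of peg_green between -0.009 and 0.001 m and angle between each of spreader_green, spreader_yellow's own z axis and vertical below 0.2 rad and linear speed of each of spreader_green, spreader_yellow below 0.02 m/s and angular speed of each of spreader_green, spreader_yellow below 0.3 rad/s and x of spreader_yellow in the frame of peg_yellow between -0.012 and 0 m and y of spreader_yellow in the frame of peg_yellow between -0.007 and 0.007 m and z of spreader_yellow in the frame of peg_yellow between -0.009 and 0.001 m and distance of each of spreader_red, spreader_black, spreader_white, jar_a, jar_b, jar_c, jar_d, oil, bowl from where it was at the start of the episode below 0.03 m).
It fails at once if another spreader is displaced by more than 40 mm (distance of any of spreader_red, spreader_black, spreader_white from where it was at the start of the episode above 0.04 m).
It fails at once if a jar, the bottle or the bowl is pushed more than 40 mm or tipped by more than 0.5 rad (distance of any of jar_a, jar_b, jar_c, jar_d, oil, bowl from where it was at the start of the episode above 0.04 m or angle between any of jar_a, jar_b, jar_c, jar_d, oil, bowl's own z axis and vertical above 0.5 rad).
It fails at once if the rack or a peg is shoved with more than 50 N, by a spreader or by the robot (contact force between any of spreader_green, spreader_yellow, the fingers, the arm and peg_green above 50 N or contact force between any of spreader_green, spreader_yellow, the fingers, the arm and peg_yellow above 50 N or contact force between any of spreader_green, spreader_yellow, the fingers, the arm and peg_red above 50 N or contact force between any of spreader_green, spreader_yellow, the fingers, the arm and rack above 50 N).
It also fails if it takes over 64 s, if anything falls off the work surface, if the arm or the gripper's body presses on something with over 40 N, if the wrist force passes 120 N, or if a joint passes its speed limit or range.

## Working session

There is one attempt and no reset: what is moved stays moved. The work goes in short steps, Python scripts to look and compute and a tool call to move; the robot and the scene stay as the last step left them, time stands still between calls to the robot, and variables do not carry over. Pictures are saved under pics/ and viewed, at most 11 in all, crops included, and the job is handed in when it is done.

Besides the shell and the picture viewer there is one more tool, called by a JSON object that holds its "name" and its "arguments", one argument or row to a line. step_arm: Moves the arm, as the interface text tells. Its arguments: {"type":"object","properties":{"rows":{"type":"array"},"fingers":{"type":"number"},"squeeze":{"type":"number"}},"required":["rows"]}

```bash
ls; mkdir -p pics
python3 - <<'E'
from bench import r,snapshot,get_calibration
import cv2
for n in("side","top"):
    cv2.imwrite(f"pics/{n}0.png",snapshot(n)); print(n,get_calibration(n))
print(r.sense())
E
```

```text
pics
side {'fovy': 56.20128186865222, 'cx': 280.32823016065254, 'cy': 207.96451685475637, 'eye': array([ 245.94785654, -671.86824046,  649.03808167]), 'orientation': array([ 5.60612513e+01, -1.97487290e-02, -2.61119083e+01])}
top {'fovy': 48.710435043003685, 'cx': 281.0916256547185, 'cy': 207.89773095556902, 'eye': array([ 467.20002618,  -24.82690607, 1432.64267682]), 'orientation': array([  4.50767547,  -0.12751819, -89.53165386])}
{'time': 0.1, 'joint_pos': array([ 6.68410819e+01,  7.51139639e+00,  8.53228555e+01, -3.14199715e-04,
        8.72619570e+01, -4.89547864e+00]), 'qd': array([-0.02106941, -0.14468071,  0.01188614, -0.01924135,  0.03016012,
       -0.00657616]), 'joint_efforts': array([ 2.15638800e-03, -5.70939231e+01, -5.01950812e+01, -1.43592683e-05,
        7.89251615e-03, -2.23262134e-05]), 'tool_pos': array([187.84840119, 569.33381172, 241.3446689 ]), 'tcp_rot': array([-1.79904115e+02, -7.89763035e-03,  1.61736569e+02]), 'ft_force': array([ 0.01851362,  0.60970839, -0.11233678]), 'wrist_torque': array([0.00127181, 0.0599952 , 0.03640489]), 'grip_force': 0.0, 'finger_gap': 85.31971627836757}
```

View pics/side0.png

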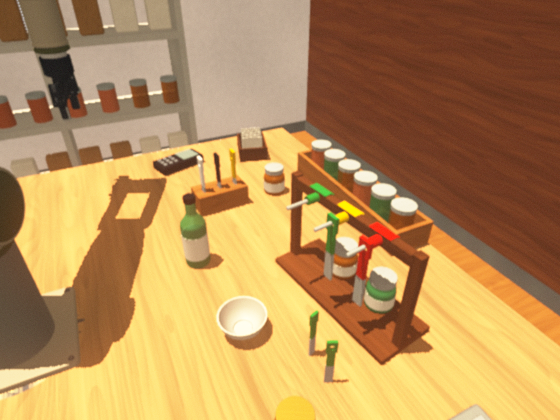

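View pics/top0.png

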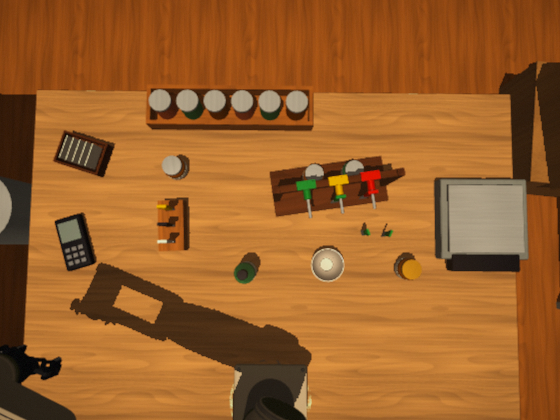

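Side view: the green spreader hangs on the yellow peg at (332,240). The green peg is at (305,202), the yellow at (340,220) and the red at (368,243). The block spreaders are white (202,175), black (217,168) and yellow (233,165).
Candidates for spreader_green: the one on the yellow peg (332,240) and two small ones on the table at (312,330) and (331,360). By the description I choose the hanging one. Next I'll check it in close crops.

Run:
```python
import cv2,numpy as np
s=cv2.imread("pics/side0.png");t=cv2.imread("pics/top0.png")
z=lambda im,x0,y0,x1,y1,k:cv2.resize(im[y0:y1,x0:x1],None,fx=k,fy=k,interpolation=cv2.INTER_CUBIC)
cv2.imwrite("pics/c1.png",z(s,275,170,435,320,4)[:600])
a=z(t,265,150,410,220,5)[:, :725]; b=z(t,150,190,200,255,4); c=z(s,185,140,260,215,3.45)
W=np.zeros((600,760,3),np.uint8);W[:350,:725]=a[:350];h=250
W[350:350+min(h,b.shape[0]),:200]=b[:h];W[350:350+min(h,c.shape[0]),300:300+c.shape[1]]=c[:h]
cv2.imwrite("pics/c2.png",W)
```

```text
(no output)
```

View pics/c1.png

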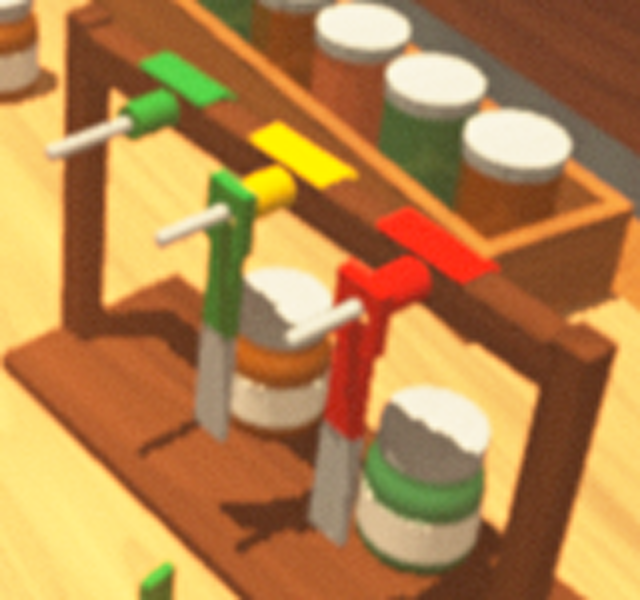

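View pics/c2.png

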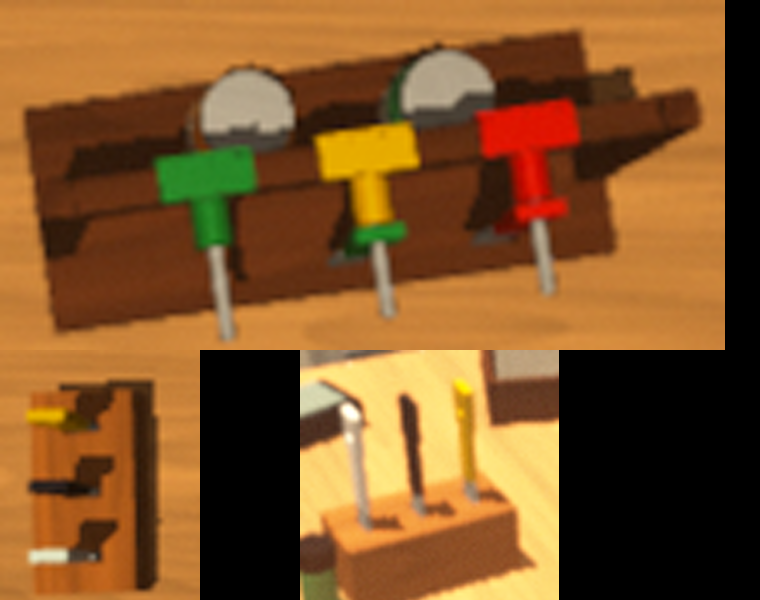

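The crops confirm it: the full-size green spreader hangs close to the yellow collar, and the green peg is free, at c1 (50–130,120–152). The yellow spreader stands in the block slot farthest from the robot. Now I'll fit the poses.

```bash
cat > h.py <<'E'
import numpy as np
from bench import get_calibration
from scipy.spatial.transform import Rotation as Ro
from scipy.optimize import least_squares as LS
C={n:get_calibration(n) for n in("side","top")}
def P(n,p):
    c=C[n];R=Ro.from_euler('xyz',c['orientation'],degrees=True).as_matrix()
    q=(np.atleast_2d(p)-c['eye'])@R; f=210/np.tan(np.radians(c['fovy']/2))
    return np.c_[c['cx']+f*q[:,0]/-q[:,2], c['cy']+f*q[:,1]/q[:,2]]
def fr(v,l):  # x,y,yaw(deg) frame
    a=np.radians(v[2]);l=np.atleast_2d(l)
    return np.c_[v[0]+np.cos(a)*l[:,0]-np.sin(a)*l[:,1],v[1]+np.sin(a)*l[:,0]+np.cos(a)*l[:,1],l[:,2]]
def fit(x0,obs,f):
    def e(v): return np.concatenate([(P(n,f(v,l))-[u])[0] for n,l,u in obs])
    s=LS(e,x0,loss='soft_l1'); return s.x,e(s.x).reshape(-1,2).round(1)
E
python3 - <<'E'
from h import *
T=lambda x,y:(265+x/5,150+y/5); S=lambda x,y:(275+x/4,170+y/4)
o=[("top",(-85,85,220),T(228,338)),("top",(-85,0,220),T(389,315)),("top",(-85,-85,220),T(548,293)),
("top",(-55,175,15),T(55,330)),("top",(85,175,15),T(25,110)),("top",(85,-175,15),T(580,30)),("top",(-55,-175,15),T(615,250)),
("side",(-85,85,220),S(50,152)),("side",(-85,0,220),S(160,238)),("side",(-85,-85,220),S(291,335)),
("side",(-35,85,220),S(130,122)),("side",(-55,175,15),S(8,358))]
v,e=fit([600,-100,5],o,fr);print(v,e.tolist())
print("pegs collar",fr(v,[(-35,85,220),(-35,0,220),(-35,-85,220)]).round(1))
B=lambda x,y:(150+x/4,190+(y-350)/4); D=lambda x,y:(185+(x-300)/3.45,140+(y-350)/3.45)
o=[("top",(75,37.5,60),B(30,392)),("top",(75,-37.5,60),B(130,392)),("top",(-75,37.5,60),B(30,592)),("top",(-75,-37.5,60),B(133,592)),
("side",(-75,-37.5,60),D(355,550)),("side",(75,-37.5,60),D(518,512)),("side",(-75,37.5,60),D(322,513))]
b,e=fit([500,290,0],o,fr);print("block",b,e.tolist());print("slots",fr(b,[(48,0,60),(0,0,60),(-48,0,60)]).round(1))
for nm,t,s in [("yel",B(45,416),D(463,383)),("blk",B(46,487),D(407,397)),("wht",B(47,556),D(350,408))]:
    p,e=fit([500,290,160],[("top",0,t),("side",0,s)],lambda v,l:v);print(nm,p.round(1),e.tolist())
p,e=fit([500,0,230],[("top",0,T(381,232)),("side",0,S(232,178))],lambda v,l:v);print("green top",p,e.tolist())
E
```

```text
[ 635.54524519 -176.47838021    8.69704679] [[0.4, -0.3], [0.3, -0.3], [0.5, -0.5], [0.0, -0.2], [-0.4, -1.1], [0.6, -1.1], [0.8, -0.5], [-0.3, -0.0], [-0.4, 0.0], [-0.9, 1.2], [-0.2, -0.4], [-2.2, -2.6]]
pegs collar [[ 588.1  -97.7  220. ]
 [ 600.9 -181.8  220. ]
 [ 613.8 -265.8  220. ]]
block [522.40469743 299.44938022   2.10016684] [[0.2, -0.5], [0.5, -1.2], [0.6, 0.2], [0.3, -0.6], [-2.3, -0.1], [-0.4, -2.0], [-1.0, -1.5]]
slots [[570.4 301.2  60. ]
 [522.4 299.4  60. ]
 [474.4 297.7  60. ]]
yel [569.7 301.4 164.2] [[0.2, -0.5], [-0.6, 0.0]]
blk [521.1 299.7 162.8] [[0.1, -0.5], [-0.5, 0.0]]
wht [473.7 297.4 164.4] [[0.1, -0.4], [-0.4, 0.0]]
green top [ 593.26567505 -182.61986235  236.07038154] [[0.1, -0.2], [-0.2, 0.0]]
```

```bash
cat >> h.py <<'E'
from bench import r
def go(x,y,z,yaw=None,s=None):
    """shift/turn from measured pose to a world pose"""
    s=s or r.sense(); R=Ro.from_euler('xyz',s['tcp_rot'],degrees=True).as_matrix()
    d=R.T@(np.array([x,y,z])-s['tool_pos'])
    t=0 if yaw is None else -((yaw-s['tcp_rot'][2]+180)%360-180)
    return d.round(1).tolist(),round(float(t),2)
RK=[635.5,-176.5,8.7]
E
python3 - <<'E'
from h import *
print(go(400,150,330,188.7)); print(go(597,-182.4,330,188.7))
E
```

```text
([-332.9, -331.9, -88.1], -26.96)
([-624.1, -585.8, -87.8], -26.96)
```

{"name": "step_arm", "arguments": {
  "rows": [
    [[-30, -30, -50], -5],
    [[-333, -332, -88], -27],
    [[-333, -332, -88], -27],
    [[-333, -332, -88], -27],
    [[-333, -332, -88], -27],
    [[-333, -332, -88], -27],
    [[-333, -332, -88], -27],
    [[-333, -332, -88], -27],
    [[-333, -332, -88], -27],
    [[-333, -332, -88], -27],
    [[-400, -390, -88], -27],
    [[-440, -420, -88], -27]
  ],
  "fingers": 0.7,
  "squeeze": 30
}}

```text
time: 1.3
tool_pos: [453.6, 63.4, 330.5]
tcp_rot: [180.0, 0.0, -171.3]
ft_force: [0.9, 0.6, -0.5]
finger_gap: 59.9
grip_force: 0.0
```

Run:
```python
from h import *
s=r.sense();print(s['time'],s['tool_pos'],s['tcp_rot'],s['finger_gap'],go(597,-182.4,300,188.7))
```

```text
1.3 [453.61376778  63.39763382 330.4915109 ] [ 1.79997460e+02  4.08851014e-02 -1.71262238e+02] 59.902755593994435 ([-104.4, -264.7, 30.6], 0.04)
```

{"name": "step_arm", "arguments": {
  "rows": [
    [[0, 0, 0], 0],
    [[0, 0, 0], 0],
    [[0, 0, 0], 0]
  ]
}}

```text
time: 1.6
tool_pos: [452.8, 65.9, 330.0]
tcp_rot: [180.0, -0.0, -171.2]
ft_force: [0.0, -0.0, 0.4]
finger_gap: 59.8
grip_force: 0.0
```

Run:
```python
from h import *
s=r.sense();print(s['time'],s['tool_pos'],s['qd'].round(1),go(597,-182.4,300,188.7))
```

```text
1.6 [452.75197906  65.89906753 330.02153277] [ 1.3 -0.6  0.1  0.  -0.1 -0.2] ([-104.8, -267.4, 29.8], 0.05)
```

{"name": "step_arm", "arguments": {
  "rows": [
    [[-105, -267, 30], 0],
    [[-105, -267, 30], 0],
    [[-105, -267, 30], 0],
    [[-105, -267, 30], 0],
    [[-105, -267, 30], 0],
    [[-105, -267, 30], 0],
    [[-105, -267, 30], 0],
    [[-105, -267, 30], 0],
    [[-105, -267, 30], 0],
    [[-105, -267, 30], 0]
  ]
}}

```text
time: 2.6
tool_pos: [597.6, -180.8, 301.3]
tcp_rot: [-180.0, 0.1, -171.1]
ft_force: [0.1, 0.3, 0.7]
finger_gap: 59.3
grip_force: 0.0
```

Run:
```python
from h import *
from bench import snapshot
import cv2
s=r.sense();print(s['tool_pos'],s['tcp_rot'],go(597,-182.4,245,188.7),go(597,-182.4,211))
cv2.imwrite("pics/s1.png",cv2.resize(snapshot("side")[130:330,260:440],None,fx=3,fy=3,interpolation=cv2.INTER_CUBIC))
```

```text
[ 597.57677806 -180.84502493  301.32637886] [-1.79971348e+02  7.05737132e-02 -1.71137418e+02] ([0.9, -1.4, 56.3], 0.16) ([0.9, -1.4, 90.3], 0.0)
```

View pics/s1.png

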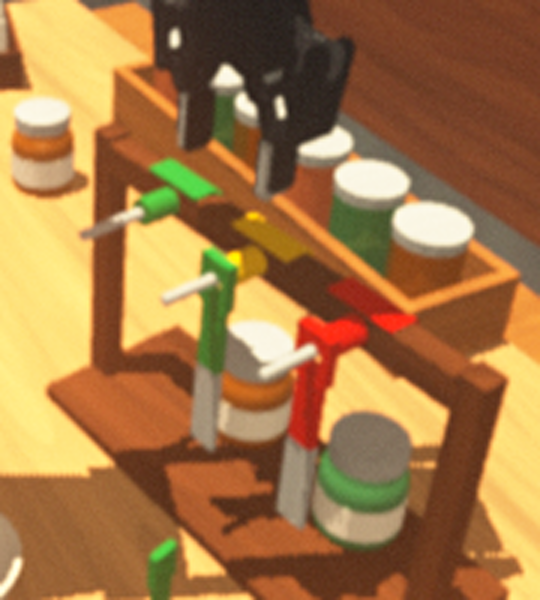

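The open gripper is above the rail. The fingertips at crop (192,145) and (270,190) straddle the green head at (218,265). Descending.

{"name": "step_arm", "arguments": {
  "rows": [
    [[0.9, -1.4, 20], 0],
    [[0.9, -1.4, 40], 0],
    [[0.9, -1.4, 55], 0],
    [[0.9, -1.4, 65], 0],
    [[0.9, -1.4, 75], 0],
    [[0.9, -1.4, 83], 0],
    [[0.9, -1.4, 90], 0],
    [[0.9, -1.4, 90], 0],
    [[0.9, -1.4, 90], 0],
    [[0.9, -1.4, 90], 0]
  ]
}}

```text
time: 3.65
tool_pos: [597.2, -184.3, 211.1]
tcp_rot: [-180.0, 0.1, -171.3]
ft_force: [0.1, -0.4, 0.2]
finger_gap: 60.1
grip_force: 0.0
```

Run:
```python
from h import *
from bench import snapshot
import cv2
s=r.sense();print(s['tool_pos'],s['tcp_rot'],go(597,-182.4,211))
z=lambda im,x0,y0,x1,y1,k:cv2.resize(im[y0:y1,x0:x1],None,fx=k,fy=k,interpolation=cv2.INTER_CUBIC)
a=z(snapshot("side"),290,170,400,290,4.5);b=z(snapshot("top"),285,150,385,225,3)
W=np.zeros((540,800,3),np.uint8);W[:a.shape[0],:a.shape[1]]=a;W[:b.shape[0],500:500+b.shape[1]]=b
cv2.imwrite("pics/s2.png",W)
```

```text
[ 597.17800486 -184.32196382  211.05768283] [-1.79965660e+02  5.55854080e-02 -1.71268592e+02] ([-0.1, 1.9, 0.1], 0.0)
```

View pics/s2.png

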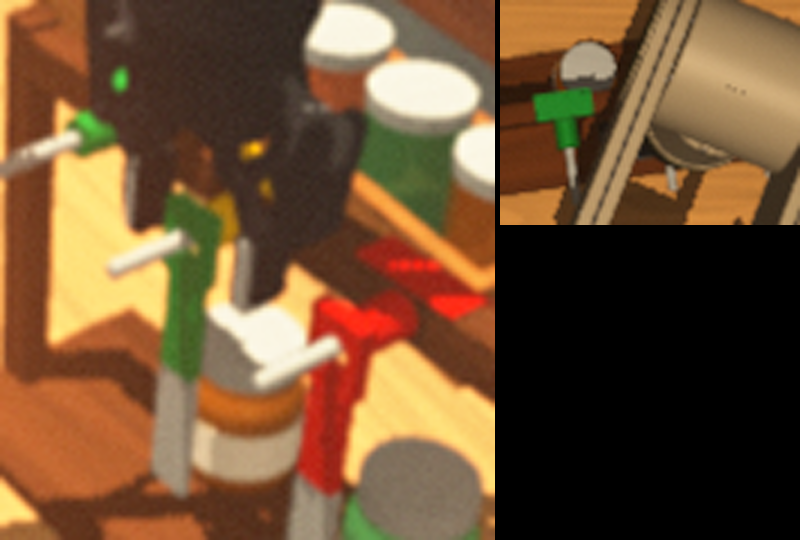

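The fingers straddle the green head, with pad edges at (130,225) and (245,300) and the head between them at (190,225). I'll correct 2 mm sideways and close.

{"name": "step_arm", "arguments": {
  "rows": [
    [[0, 1.5, 0], 0],
    [[0, 1.5, 0], 0],
    [[0, 1.5, 0], 0],
    [[0, 1.5, 0], 0],
    [[0, 1.5, 0], 0],
    [[0, 1.5, 0], 0],
    [[0, 1.5, 0], 0],
    [[0, 1.5, 0], 0]
  ],
  "fingers": 0,
  "squeeze": 30
}}

```text
time: 4.55
tool_pos: [596.7, -182.6, 210.6]
tcp_rot: [-180.0, 0.0, -171.3]
ft_force: [-1.7, 1.9, 4.8]
finger_gap: 25.6
grip_force: 30.4
```

{"name": "step_arm", "arguments": {
  "rows": [
    [[0, 0, -1], 0],
    [[0, 0, -2], 0],
    [[0, 0, -3.5], 0],
    [[0, 0, -3.5], 0],
    [[0, 0, -3.5], 0]
  ]
}}

```text
time: 5.05
tool_pos: [596.5, -182.7, 213.6]
tcp_rot: [180.0, -0.0, -171.3]
ft_force: [0.1, -0.1, -0.6]
finger_gap: 25.5
grip_force: 30.0
```

Run:
```python
from h import *
s=r.sense();print(s['tool_pos'],s['tcp_rot'],s['ft_force'],s['wrist_torque'])
```

```text
[ 596.50861269 -182.7225785   213.64299618] [ 1.79996848e+02 -1.21010248e-02 -1.71270483e+02] [ 0.12731354 -0.12906006 -0.63530575] [0.02720043 0.01042925 0.00919239]
```

{"name": "step_arm", "arguments": {
  "rows": [
    [[5, 0, -0.3], 0],
    [[12, 0, -0.3], 0],
    [[20, 0, -0.3], 0],
    [[30, 0, -0.3], 0],
    [[40, 0, -0.3], 0],
    [[50, 0, -0.3], 0],
    [[60, 0, -0.3], 0],
    [[65, 0, -0.3], 0],
    [[65, 0, -0.3], 0],
    [[65, 0, -0.3], 0]
  ]
}}

```text
time: 6.05
tool_pos: [532.4, -192.6, 214.3]
tcp_rot: [-180.0, 0.0, -171.3]
ft_force: [0.1, -0.1, -0.7]
finger_gap: 25.4
grip_force: 29.9
```

{"name": "step_arm", "arguments": {
  "rows": [
    [[0, 20, 0], 0],
    [[0, 45, 0], 0],
    [[0, 70, 0], 0],
    [[0, 85, 0], 0],
    [[0, 85, 0], 0],
    [[0, 85, 0], 0],
    [[0, 85, 0], 0],
    [[0, 85, 0], 0]
  ]
}}

```text
time: 6.85
tool_pos: [519.5, -109.3, 214.1]
tcp_rot: [-180.0, -0.0, -171.3]
ft_force: [0.0, -0.0, -1.1]
finger_gap: 25.2
grip_force: 29.9
```

Run:
```python
from h import *
from bench import snapshot
import cv2
s=r.sense();print(s['tool_pos'],s['tcp_rot'],s['ft_force'])
l=fr(RK,[(0,0,0)])[0];a=np.radians(8.7);d=s['tool_pos']-l;print("rack frame",d[0]*np.cos(a)+d[1]*np.sin(a),-d[0]*np.sin(a)+d[1]*np.cos(a))
z=lambda im,x0,y0,x1,y1,k:cv2.resize(im[y0:y1,x0:x1],None,fx=k,fy=k,interpolation=cv2.INTER_CUBIC)
a=z(snapshot("side"),235,150,365,300,4)[:600];b=z(snapshot("top"),265,165,340,250,3.5)
W=np.zeros((600,800,3),np.uint8);W[:a.shape[0],:a.shape[1]]=a;W[:b.shape[0],530:530+b.shape[1]]=b
cv2.imwrite("pics/s3.png",W)
```

```text
[ 519.53726133 -109.32819949  214.07293398] [-1.79987098e+02 -4.90305565e-03 -1.71319084e+02] [ 0.04517591 -0.00885844 -1.14106756]
rack frame -104.46799663378093 83.93953313820911
```

View pics/s3.png

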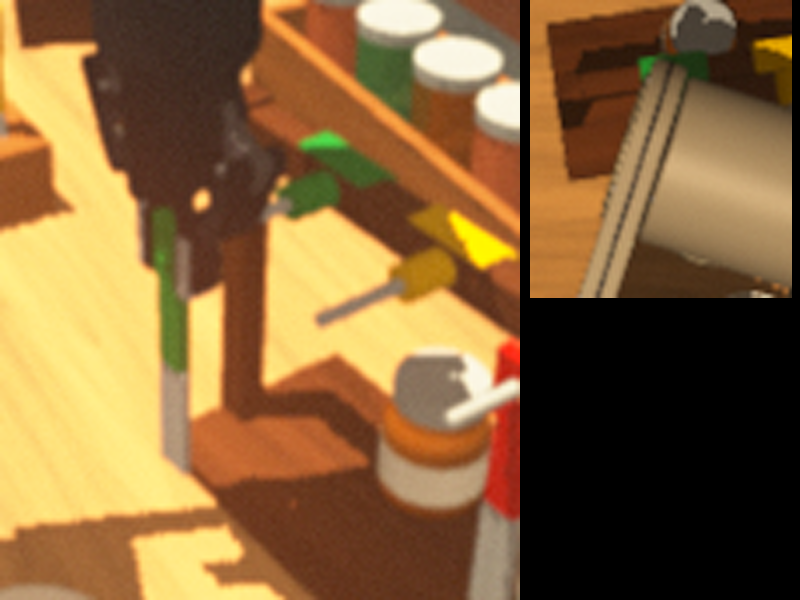

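The green spreader is held straight in front of the green peg: head at (165,225), blade tip at (175,465), peg tip at (268,212). I'll nudge it 0.9 mm and insert.

{"name": "step_arm", "arguments": {
  "rows": [
    [[-3, 0.9, 0], 0],
    [[-8, 0.9, 0], 0],
    [[-13, 0.9, 0], 0],
    [[-18, 0.9, 0], 0],
    [[-22, 0.9, 0], 0],
    [[-25, 0.9, 0], 0],
    [[-25, 0.9, 0], 0],
    [[-25, 0.9, 0], 0]
  ]
}}

```text
time: 7.75
tool_pos: [544.0, -103.8, 214.0]
tcp_rot: [180.0, -0.0, -171.3]
ft_force: [-0.7, -0.6, -0.6]
finger_gap: 25.1
grip_force: 29.9
```

Run:
```python
from h import *
s=r.sense();a=np.radians(8.7);d=s['tool_pos']-[635.5,-176.5,0];print("rack frame",d[0]*np.cos(a)+d[1]*np.sin(a),-d[0]*np.sin(a)+d[1]*np.cos(a),s['ft_force'],s['wrist_torque'])
```

```text
rack frame -79.47443966043672 85.7299713850533 [-0.70025269 -0.62137642 -0.60976669] [0.06095846 0.04551462 0.01513678]
```

{"name": "step_arm", "arguments": {
  "rows": [
    [[-5, -0.7, 0], 0],
    [[-11, -0.7, 0], 0],
    [[-17, -0.7, 0], 0],
    [[-23, -0.7, 0], 0],
    [[-28, -0.7, 0], 0],
    [[-31, -0.7, 0], 0],
    [[-33, -0.7, 0], 0],
    [[-33, -0.7, 0], 0],
    [[-33, -0.7, 0], 0]
  ]
}}

```text
time: 8.65
tool_pos: [576.6, -99.6, 214.1]
tcp_rot: [-180.0, -0.0, -171.3]
ft_force: [0.9, 0.5, -0.1]
finger_gap: 25.2
grip_force: 29.9
```

{"name": "step_arm", "arguments": {
  "rows": [
    [[-1, 0, 0], 0],
    [[-2, 0, 0], 0],
    [[-3, 0, 0], 0],
    [[-4, 0, 0], 0],
    [[-4, 0, 0], 0],
    [[-4, 0, 0], 0]
  ]
}}

```text
time: 9.25
tool_pos: [580.7, -98.9, 214.1]
tcp_rot: [180.0, -0.0, -171.3]
ft_force: [-0.1, -1.5, -0.7]
finger_gap: 25.3
grip_force: 29.9
```

{"name": "step_arm", "arguments": {
  "rows": [
    [[-1, 0, 0], 0],
    [[-1, 0, 0], 0],
    [[-2, 0, 0], 0],
    [[-2, 0, 0], 0],
    [[-2, 0, 0], 0]
  ]
}}

```text
time: 9.75
tool_pos: [582.7, -98.6, 214.1]
tcp_rot: [-180.0, -0.0, -171.3]
ft_force: [0.7, -0.4, -0.4]
finger_gap: 25.3
grip_force: 29.9
```

{"name": "step_arm", "arguments": {
  "rows": [
    [[-0.5, 0, 0], 0],
    [[-1, 0, 0], 0],
    [[-1, 0, 0], 0]
  ]
}}

```text
time: 10.05
tool_pos: [583.7, -98.4, 214.1]
tcp_rot: [-180.0, 0.0, -171.3]
ft_force: [-0.3, -0.1, -1.3]
finger_gap: 25.8
grip_force: 29.9
```

{"name": "step_arm", "arguments": {
  "rows": [
    [[-0.5, 0, 0], 0],
    [[-1, 0, 0], 0],
    [[-1, 0, 0], 0]
  ]
}}

```text
time: 10.35
tool_pos: [584.7, -98.3, 214.1]
tcp_rot: [-180.0, 0.0, -171.3]
ft_force: [-0.7, 0.0, -0.5]
finger_gap: 25.4
grip_force: 29.9
```

{"name": "step_arm", "arguments": {
  "rows": [
    [[-0.5, 0, 0], 0],
    [[-1, 0, 0], 0],
    [[-1, 0, 0], 0]
  ]
}}

```text
time: 10.65
tool_pos: [585.7, -98.1, 214.1]
tcp_rot: [180.0, 0.0, -171.3]
ft_force: [0.3, -0.6, -0.4]
finger_gap: 25.3
grip_force: 29.9
```

{"name": "step_arm", "arguments": {
  "rows": [
    [[-0.5, 0, 0], 0],
    [[-1, 0, 0], 0],
    [[-1, 0, 0], 0]
  ]
}}

```text
time: 10.95
tool_pos: [586.2, -98.1, 214.1]
tcp_rot: [180.0, -0.1, -171.3]
ft_force: [-4.3, -0.3, 1.5]
finger_gap: 25.5
grip_force: 30.2
```

Contact with the collar is felt: about 4 N at x = 586. I'll ease off a hair, lower onto the peg and release.

{"name": "step_arm", "arguments": {
  "rows": [
    [[0.5, 0, 0], 0],
    [[0.5, 0, 1.5], 0],
    [[0.5, 0, 2.5], 0],
    [[0.5, 0, 3], 0],
    [[0.5, 0, 3.3], 0],
    [[0.5, 0, 3.3], 0],
    [[0.5, 0, 3.3], 0]
  ]
}}

```text
time: 11.65
tool_pos: [586.2, -98.0, 210.8]
tcp_rot: [180.0, 0.0, -171.3]
ft_force: [0.0, 0.7, -1.5]
finger_gap: 25.3
grip_force: 30.0
```

{"name": "step_arm", "arguments": {
  "rows": [
    [[0, 0, 0.5], 0],
    [[0, 0, 0.8], 0],
    [[0, 0, 0.8], 0]
  ]
}}

```text
time: 11.95
tool_pos: [586.2, -98.1, 210.6]
tcp_rot: [-180.0, 0.0, -171.3]
ft_force: [-2.5, 1.3, 4.3]
finger_gap: 25.5
grip_force: 30.5
```

{"name": "step_arm", "arguments": {
  "rows": [
    [[0, 0, 0.5], 0],
    [[0, 0, 0.7], 0],
    [[0, 0, 0.7], 0]
  ]
}}

```text
time: 12.25
tool_pos: [586.2, -98.1, 210.5]
tcp_rot: [-180.0, 0.0, -171.3]
ft_force: [-4.6, 1.1, 9.3]
finger_gap: 25.5
grip_force: 31.1
```

It rests on the peg at the same height as on the yellow peg. Releasing.

{"name": "step_arm", "arguments": {
  "rows": [
    [[0, 0, -0.9], 0],
    [[0, 0, -0.9], 0]
  ]
}}

```text
time: 12.45
tool_pos: [586.2, -98.1, 210.5]
tcp_rot: [-180.0, 0.0, -171.3]
ft_force: [-3.6, 0.8, 4.8]
finger_gap: 25.6
grip_force: 30.5
```

{"name": "step_arm", "arguments": {
  "rows": [
    [[0, 0, 0], 0],
    [[0, 0, 0], 0],
    [[0, 0, 0], 0],
    [[0, 0, 0], 0],
    [[0, 0, 0], 0],
    [[0, 0, -10], 0],
    [[0, 0, -30], 0],
    [[0, 0, -60], 0],
    [[0, 0, -90], 0],
    [[0, 0, -90], 0],
    [[0, 0, -90], 0]
  ],
  "fingers": 0.6
}}

```text
time: 13.55
tool_pos: [586.7, -98.3, 302.0]
tcp_rot: [-179.9, 0.2, -171.3]
ft_force: [-0.2, -0.3, -0.2]
finger_gap: 51.4
grip_force: 0.0
```

Run:
```python
from h import *
s=r.sense();print(s['time'],s['tool_pos'],go(570,301.3,300,182.1))
```

```text
13.55 [586.74878217 -98.25116913 301.97026135] ([-44.1, 397.5, 1.6], 6.63)
```

{"name": "step_arm", "arguments": {
  "rows": [
    [[-44, 397, 2], 6.6],
    [[-44, 397, 2], 6.6],
    [[-44, 397, 2], 6.6],
    [[-44, 397, 2], 6.6],
    [[-44, 397, 2], 6.6],
    [[-44, 397, 2], 6.6],
    [[-44, 397, 2], 6.6],
    [[-44, 397, 2], 6.6],
    [[-44, 397, 2], 6.6],
    [[-44, 397, 2], 6.6],
    [[-44, 397, 2], 6.6],
    [[-44, 397, 2], 6.6]
  ]
}}

```text
time: 14.75
tool_pos: [569.6, 299.5, 297.9]
tcp_rot: [-180.0, -0.0, -178.0]
ft_force: [-0.5, -0.2, -0.0]
finger_gap: 51.7
grip_force: 0.0
```

Run:
```python
from h import *
from bench import snapshot
import cv2
s=r.sense();print(s['tool_pos'],s['tcp_rot'],go(570,301.3,200,182.1))
z=lambda im,x0,y0,x1,y1,k:cv2.resize(im[y0:y1,x0:x1],None,fx=k,fy=k,interpolation=cv2.INTER_CUBIC)
m=snapshot("side");a=z(m,275,170,385,310,4);b=z(m,185,90,275,215,4)
W=np.zeros((600,800,3),np.uint8);W[:a.shape[0],:a.shape[1]]=a;W[:b.shape[0],440:800]=b[:600]
cv2.imwrite("pics/s4.png",W)
```

```text
[569.57922403 299.51653695 297.87413606] [-1.79972917e+02 -3.04833521e-02 -1.77971239e+02] ([-0.5, 1.8, 97.9], -0.07)
```

View pics/s4.png

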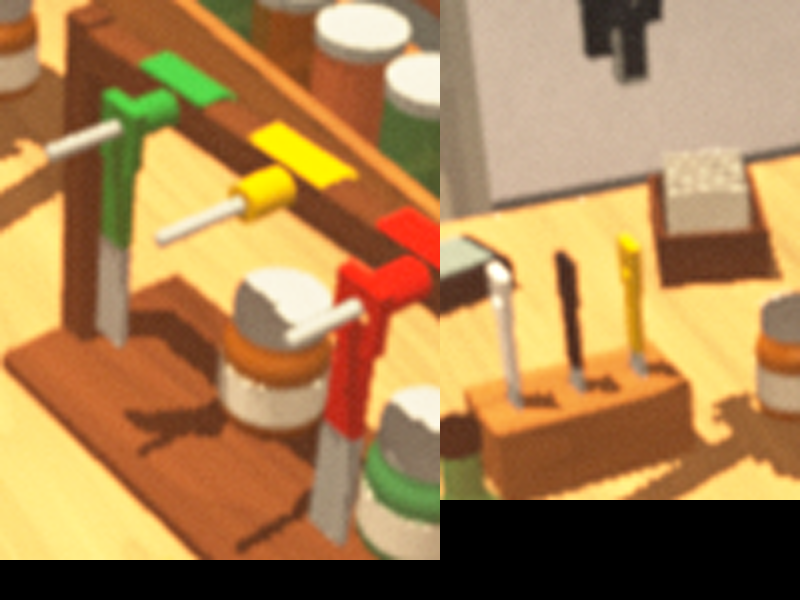

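The green spreader hangs straight against the green collar at (120,125). The yellow one at (630,250) is upright below the gripper. Descending to it.

{"name": "step_arm", "arguments": {
  "rows": [
    [[-0.5, 1.8, 40], 0],
    [[-0.5, 1.8, 80], 0],
    [[-0.5, 1.8, 105], 0],
    [[-0.5, 1.8, 120], 0],
    [[-0.5, 1.8, 135], 0],
    [[-0.5, 1.8, 148], 0],
    [[-0.5, 1.8, 158], 0],
    [[-0.5, 1.8, 158], 0],
    [[-0.5, 1.8, 158], 0],
    [[-0.5, 1.8, 158], 0]
  ]
}}

```text
time: 15.8
tool_pos: [570.4, 303.2, 141.4]
tcp_rot: [180.0, 0.1, -177.9]
ft_force: [-0.3, -0.1, -0.1]
finger_gap: 51.4
grip_force: 0.0
```

{"name": "step_arm", "arguments": {
  "rows": [
    [[0, 0, 0], 0],
    [[0, 0, 0], 0],
    [[0, 0, 0], 0],
    [[0, 0, 0], 0],
    [[0, 0, 0], 0],
    [[0, 0, 0], 0],
    [[0, 0, 0], 0]
  ],
  "fingers": 0,
  "squeeze": 30
}}

```text
time: 16.5
tool_pos: [570.3, 302.8, 141.0]
tcp_rot: [180.0, 0.1, -177.9]
ft_force: [-0.4, -0.3, 5.2]
finger_gap: 25.2
grip_force: 29.7
```

Run:
```python
from h import *
from bench import snapshot
import cv2
s=r.sense();print(s['tool_pos'],s['tcp_rot'],s['ft_force'],s['wrist_torque'])
z=lambda im,x0,y0,x1,y1,k:cv2.resize(im[y0:y1,x0:x1],None,fx=k,fy=k,interpolation=cv2.INTER_CUBIC)
m=snapshot("side");a=z(m,185,100,275,215,4);b=z(snapshot("top"),140,160,230,260,4)
W=np.zeros((480,800,3),np.uint8);W[:a.shape[0],:a.shape[1]]=a;W[:b.shape[0],400:400+b.shape[1]]=b
cv2.imwrite("pics/s5.png",W)
```

```text
[570.25461719 302.80649397 141.02555715] [ 1.79993241e+02  7.14914476e-02 -1.77870850e+02] [-0.36843794 -0.272449    5.17223123] [-0.46455446  0.05707328  0.03217643]
```

View pics/s5.png

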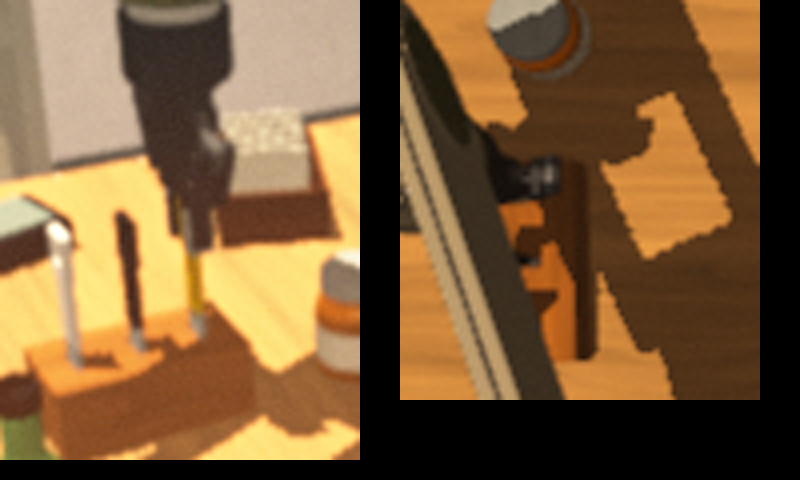

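Yellow is gripped: the head is between the fingers at (190,225), with an opening of 25 mm. Lifting straight out.

{"name": "step_arm", "arguments": {
  "rows": [
    [[0, 0, -5], 0],
    [[0, 0, -15], 0],
    [[0, 0, -30], 0],
    [[0, 0, -50], 0],
    [[0, 0, -80], 0],
    [[0, 0, -120], 0],
    [[0, 0, -160], 0],
    [[0, 0, -190], 0],
    [[0, 0, -190], 0],
    [[0, 0, -190], 0],
    [[0, 0, -190], 0]
  ]
}}

```text
time: 17.7
tool_pos: [569.2, 302.7, 329.1]
tcp_rot: [-180.0, -0.1, -177.9]
ft_force: [-0.2, 0.3, -0.8]
finger_gap: 25.6
grip_force: 29.7
```

Run:
```python
from h import *
s=r.sense();print(s['time'],s['tool_pos'],s['tcp_rot'],s['ft_force'],s['wrist_torque'],s['finger_gap'])
print(go(*fr(RK,[(-140,-0.2,330)])[0],188.7))
```

```text
17.7 [569.19456849 302.6785672  329.09896239] [-1.79964972e+02 -1.08078936e-01 -1.77860866e+02] [-0.17300617  0.30032606 -0.7979842 ] [-0.01074479 -0.01042795  0.06481341] 25.569720882749102
([90.7, -497.5, -0.4], -6.56)
```

{"name": "step_arm", "arguments": {
  "rows": [
    [[30, -30, 0], 0],
    [[60, -70, 0], -2],
    [[80, -110, 0], -4],
    [[91, -150, 0], -6.6],
    [[91, -195, 0], -6.6],
    [[91, -240, 0], -6.6],
    [[91, -285, 0], -6.6],
    [[91, -330, 0], -6.6],
    [[91, -375, 0], -6.6],
    [[91, -420, 0], -6.6],
    [[91, -460, 0], -6.6],
    [[91, -485, 0], -6.6]
  ]
}}

```text
time: 18.9
tool_pos: [495.7, -187.7, 328.1]
tcp_rot: [179.9, -0.2, -171.4]
ft_force: [0.6, 0.0, -0.5]
finger_gap: 25.1
grip_force: 29.8
```

{"name": "step_arm", "arguments": {
  "rows": [
    [[0, -8, 0], 0],
    [[0, -12.5, 0], 0],
    [[0, -12.5, 0], 0],
    [[0, -12.5, 0], 0],
    [[0, -12.5, 0], 0],
    [[0, -12.5, 0], 0]
  ]
}}

```text
time: 19.5
tool_pos: [498.9, -196.7, 330.4]
tcp_rot: [-180.0, 0.0, -171.2]
ft_force: [-0.1, -1.0, -0.8]
finger_gap: 24.9
grip_force: 29.8
```

Run:
```python
from h import *
s=r.sense();print(s['time'],s['tool_pos'],s['tcp_rot'],s['finger_gap'])
print(go(*fr(RK,[(-105,-0.2,215)])[0],188.7))
```

```text
19.5 [ 498.93395573 -196.72544349  330.38799049] [-1.79995878e+02  1.82262723e-02 -1.71192006e+02] 24.893414977385405
([-33.0, -0.9, 115.4], 0.11)
```

{"name": "step_arm", "arguments": {
  "rows": [
    [[0, 0, 30], 0],
    [[0, -0.9, 65], 0],
    [[0, -0.9, 95], 0],
    [[-5, -0.9, 115.5], 0.1],
    [[-15, -0.9, 115.5], 0.1],
    [[-27, -0.9, 115.5], 0.1],
    [[-33, -0.9, 115.5], 0.1],
    [[-33, -0.9, 115.5], 0.1],
    [[-33, -0.9, 115.5], 0.1],
    [[-33, -0.9, 115.5], 0.1]
  ]
}}

```text
time: 20.5
tool_pos: [531.7, -193.6, 215.4]
tcp_rot: [-180.0, 0.0, -171.4]
ft_force: [-0.3, 0.1, 0.0]
finger_gap: 25.5
grip_force: 29.8
```

Run:
```python
from h import *
from bench import snapshot
import cv2
s=r.sense();print(s['time'],s['tool_pos'],s['tcp_rot'],s['finger_gap'])
print(go(*fr(RK,[(-80,-0.2,215)])[0],188.7))
z=lambda im,x0,y0,x1,y1,k:cv2.resize(im[y0:y1,x0:x1],None,fx=k,fy=k,interpolation=cv2.INTER_CUBIC)
cv2.imwrite("pics/s6.png",z(snapshot("side"),265,170,385,315,4))
```

```text
20.5 [ 531.6812504  -193.62560185  215.37779696] [-1.79967626e+02  3.92339451e-02 -1.71363549e+02] 25.505748658668153
([-25.2, 1.1, 0.4], -0.06)
```

View pics/s6.png

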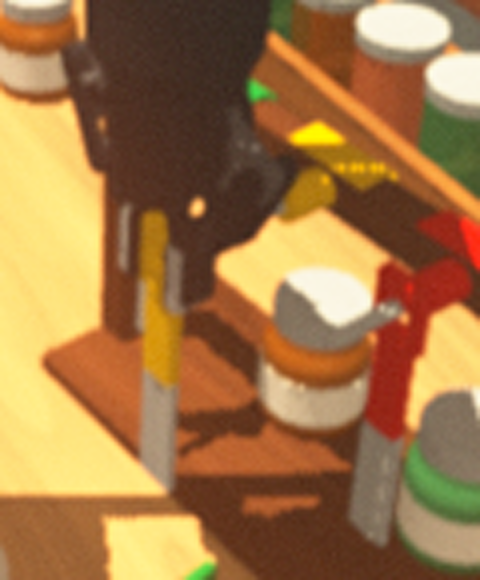

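Yellow is held straight, with its head at (155,225) and blade tip at (160,485), in front of the yellow peg. Inserting slowly.

{"name": "step_arm", "arguments": {
  "rows": [
    [[-3, 1, 0.3], 0],
    [[-8, 1, 0.3], 0],
    [[-13, 1, 0.3], 0],
    [[-18, 1, 0.3], 0],
    [[-22, 1, 0.3], 0],
    [[-25, 1, 0.3], 0],
    [[-25, 1, 0.3], 0],
    [[-25, 1, 0.3], 0]
  ]
}}

```text
time: 21.35
tool_pos: [556.1, -188.7, 214.3]
tcp_rot: [180.0, -0.0, -171.4]
ft_force: [-0.7, 0.2, -0.3]
finger_gap: 25.4
grip_force: 29.8
```

Run:
```python
from h import *
s=r.sense();a=np.radians(8.7);d=s['tool_pos']-[635.5,-176.5,0];print("rack frame",d[0]*np.cos(a)+d[1]*np.sin(a),-d[0]*np.sin(a)+d[1]*np.cos(a),s['ft_force'],s['wrist_torque'])
```

```text
rack frame -80.3678628507399 -0.034939339439935324 [-0.7340189   0.23401228 -0.30826331] [0.01436529 0.00968344 0.02105843]
```

{"name": "step_arm", "arguments": {
  "rows": [
    [[-5, 0, -0.4], 0],
    [[-11, 0, -0.4], 0],
    [[-17, 0, -0.4], 0],
    [[-23, 0, -0.4], 0],
    [[-28, 0, -0.4], 0],
    [[-32, 0, -0.4], 0],
    [[-35, 0, -0.4], 0],
    [[-35, 0, -0.4], 0],
    [[-35, 0, -0.4], 0]
  ]
}}

```text
time: 22.25
tool_pos: [590.6, -183.5, 214.7]
tcp_rot: [180.0, -0.0, -171.4]
ft_force: [0.4, 0.8, -0.8]
finger_gap: 25.6
grip_force: 29.8
```

{"name": "step_arm", "arguments": {
  "rows": [
    [[-1, 0, 0], 0],
    [[-2, 0, 0], 0],
    [[-3, 0, 0], 0],
    [[-3, 0, 0], 0],
    [[-3, 0, 0], 0]
  ]
}}

```text
time: 22.75
tool_pos: [593.7, -183.0, 214.8]
tcp_rot: [180.0, -0.0, -171.4]
ft_force: [-0.3, -0.3, -0.3]
finger_gap: 25.5
grip_force: 29.8
```

{"name": "step_arm", "arguments": {
  "rows": [
    [[-0.5, 0, 0], 0],
    [[-1, 0, 0], 0],
    [[-1.5, 0, 0], 0],
    [[-1.5, 0, 0], 0]
  ]
}}

```text
time: 23.15
tool_pos: [595.2, -182.8, 214.8]
tcp_rot: [-180.0, 0.0, -171.4]
ft_force: [-0.5, -0.6, -1.1]
finger_gap: 25.3
grip_force: 29.8
```

{"name": "step_arm", "arguments": {
  "rows": [
    [[-0.5, 0, 0], 0],
    [[-1, 0, 0], 0],
    [[-1, 0, 0], 0]
  ]
}}

```text
time: 23.45
tool_pos: [596.2, -182.6, 214.8]
tcp_rot: [-180.0, 0.0, -171.4]
ft_force: [-0.2, -0.3, -0.5]
finger_gap: 25.3
grip_force: 29.8
```

{"name": "step_arm", "arguments": {
  "rows": [
    [[-0.5, 0, 0], 0],
    [[-1, 0, 0], 0],
    [[-1, 0, 0], 0]
  ]
}}

```text
time: 23.75
tool_pos: [596.7, -182.6, 214.8]
tcp_rot: [180.0, -0.1, -171.4]
ft_force: [-4.8, -0.2, 1.1]
finger_gap: 25.6
grip_force: 30.1
```

{"name": "step_arm", "arguments": {
  "rows": [
    [[-0.5, 0, 0], 0],
    [[-1, 0, 0], 0],
    [[-1, 0, 0], 0]
  ]
}}

```text
time: 24.05
tool_pos: [596.7, -182.6, 214.7]
tcp_rot: [180.0, -0.2, -171.4]
ft_force: [-10.0, -0.2, 4.4]
finger_gap: 25.7
grip_force: 30.4
```

Contact with the yellow collar at x = 596.7. I'll back off and lower until it rests.

{"name": "step_arm", "arguments": {
  "rows": [
    [[1, 0, 0], 0],
    [[1.4, 0, 1.5], 0],
    [[1.4, 0, 2.5], 0],
    [[1.4, 0, 2.8], 0],
    [[1.4, 0, 2.8], 0]
  ]
}}

```text
time: 24.55
tool_pos: [596.6, -182.6, 211.8]
tcp_rot: [-180.0, -0.0, -171.4]
ft_force: [-3.9, -1.7, 0.5]
finger_gap: 25.3
grip_force: 30.0
```

{"name": "step_arm", "arguments": {
  "rows": [
    [[0, 0, 0.4], 0],
    [[0, 0, 0.8], 0],
    [[0, 0, 0.8], 0]
  ]
}}

```text
time: 24.85
tool_pos: [596.7, -182.6, 211.6]
tcp_rot: [-180.0, 0.0, -171.4]
ft_force: [-5.5, 0.1, 3.7]
finger_gap: 25.6
grip_force: 30.3
```

Resting on the peg. Releasing.

{"name": "step_arm", "arguments": {
  "rows": [
    [[0.4, 0, -0.4], 0],
    [[0.4, 0, -0.4], 0],
    [[0.4, 0, -0.4], 0]
  ]
}}

```text
time: 25.15
tool_pos: [596.6, -182.6, 211.6]
tcp_rot: [-180.0, 0.0, -171.4]
ft_force: [-1.6, -0.2, -0.0]
finger_gap: 25.5
grip_force: 29.9
```

{"name": "step_arm", "arguments": {
  "rows": [
    [[0, 0, 0], 0],
    [[0, 0, 0], 0],
    [[0, 0, 0], 0],
    [[0, 0, 0], 0],
    [[0, 0, 0], 0],
    [[0, 0, -10], 0],
    [[0, 0, -30], 0],
    [[0, 0, -60], 0],
    [[0, 0, -90], 0],
    [[0, 0, -130], 0],
    [[0, 0, -150], 0],
    [[0, 0, -150], 0]
  ],
  "fingers": 0.6
}}

```text
time: 26.35
tool_pos: [597.6, -183.1, 367.7]
tcp_rot: [-179.8, 0.4, -171.4]
ft_force: [0.2, -0.3, 1.1]
finger_gap: 51.4
grip_force: 0.0
```

{"name": "step_arm", "arguments": {
  "rows": [
    [[40, 0, 0], 0],
    [[80, 0, 0], 0],
    [[120, 0, 0], 0],
    [[150, 0, 0], 0],
    [[150, 0, 0], 0],
    [[150, 0, 0], 0],
    [[150, 0, 0], 0],
    [[150, 0, 0], 0],
    [[150, 0, 0], 0],
    [[150, 0, 0], 0]
  ]
}}

```text
time: 27.35
tool_pos: [448.4, -205.0, 361.3]
tcp_rot: [180.0, -0.0, -171.3]
ft_force: [0.0, 0.3, 0.8]
finger_gap: 51.2
grip_force: 0.0
```

Run:
```python
from bench import r,snapshot
import cv2,numpy as np
z=lambda im,x0,y0,x1,y1,k:cv2.resize(im[y0:y1,x0:x1],None,fx=k,fy=k,interpolation=cv2.INTER_CUBIC)
cv2.imwrite("pics/s7.png",z(snapshot("side"),180,130,440,325,3))
```

```text
(no output)
```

View pics/s7.png

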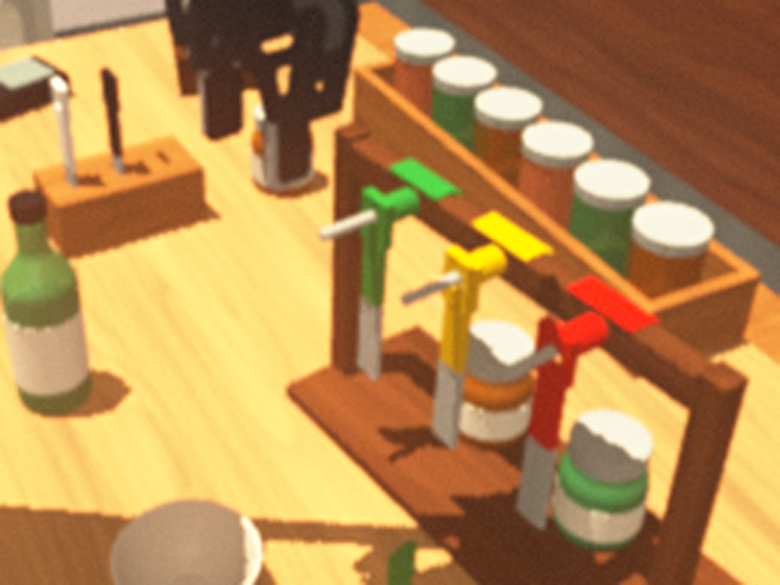

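Green at (378,240) and yellow at (460,300) hang straight against their own collars, and everything else is unmoved.

```bash
python3 -c "
from bench import r
print(r.hand_in())"
```

```text
the job is handed in; nothing more can be done
None
```

The green spreader now hangs on the green peg and the yellow one on the yellow peg, each slid back until it touched its collar and hanging straight in the last picture, with nothing else visibly moved; the job was handed in at about 27 s, and no verdict came back.

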